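Cradle and clamp a plaster column for dowel drilling

TASK

Roll the white plaster column off the loading table into the vee trough, let it settle there, slide it along the trough until its end rests against the aluminium end stop, and only then push the red clamp arm down by its black button until the rubber foot holds the column firmly. The plaster is brittle: never push on it yourself, or load it with the clamp, harder than about 20 N, and leave the small pouring cup, the little bowl of chips and the plaster block where they stand.

Things in the scene. Friction and masses are not known exactly. Their poses are not given: they have to be found in the camera images.
- cradle: Wooden drilling cradle, fixed. Origin on the bench, straight below the column's final place; x runs along the vee trough to the end stop, y from trough to loading table. Base board 12 mm thick, x -105 to 95, y -105 to 195 mm. Trough: x -95 to 70 mm, flanks at 40 degrees, apex 18 mm above the bench. Upright steel clamp bar at x 0, y -80 mm, top 250 mm above the bench.
- table_lip (a point): Middle of the edge where the level loading table meets the trough, 42.3 mm above the bench. Table: x -95 to 70 mm, y 29 to 190 mm of the cradle, with a rail 10 mm high along its outer edge, y 190 to 198. The column begins to tip into the trough when its axis passes over this edge. On the clamp side the trough's lip is at y -40 mm, 52 mm above the bench.
- end_stop (a point): Middle of the inner face of the end stop, a fixed upright aluminium plate across the far end of the trough, y -45 to 39 mm of the cradle, top 99 mm above the bench, with a brass drill bush at this point. The column's end must rest against this face.
- seat (a point): Where the column's origin lies when the column is settled in the trough and home against the end stop: 72.8 mm above the bench, over the cradle's origin, 70 mm short of the end stop. Axes as the cradle's.
- column: White cast plaster column, a plain cylinder 84 mm in diameter, 140 mm long, 0.35 to 0.65 kg, lying on the loading table about parallel to the trough, 20 to 45 mm short of its final place lengthwise. Too thick to grip; rolls easily, drops 11.5 mm into the trough. Origin at mid-axis, x along its axis. Settled in the trough, it slides lengthwise under 1 to 4 N on its end face, but may bind if pushed high up.
- clamp_arm: Red clamp arm on the clamp bar. Origin: centre of the top of its black palm button (40 mm diameter), straight above the cradle's origin, 228 to 238 mm above the bench at the start. It slides only up and down, needs a steady push of about 7 to 9 N to go down, and stays where it is left, holding back up to 13 N. The column is firmly held when the foot bears on it with 5 N or more after release.
- boss (a point): Underside of the clamp arm's round boss (34 mm diameter), 39 mm below the button's top. Below it hangs a rubber foot (30 mm diameter) on a screwed stud; the stud's setting differs each time and is not told: the foot's underside is 29 to 54 mm below this point. The foot is sprung: on the column it gives about 1 mm for every 4 N, 9 mm in all.
- plaster_block: Loose pale plaster test block, 58 x 54 x 22 mm, on the robot's side of the cradle, a bystander. Origin at the centre of its underside.
- pour_cup: Loose small steel pouring cup, 61 x 49 mm, 32 mm tall, beyond the cradle, a bystander. Origin at the centre of its underside.
- chip_bowl: Loose small grey bowl heaped with coloured chips, 84 mm in diameter, 66 mm tall, beyond the cradle, a bystander. Origin at the centre of its underside.
Mind the look-alikes: they are no part of the job. Of the things that look like the column, the largest one is meant.

How it is judged:
On the way:
1. the column has settled in the vee trough, before the clamp touches it (y of column in the frame of seat between -0.003 and 0.003 m and z of column in the frame of seat between -0.003 and 0.003 m and angle between the x axis of column and the x axis of cradle, either way round below 0.03 rad and contact force between clamp_arm and column below 0.5 N and linear speed of column below 0.05 m/s), for 0.2 s.
At the end, for the whole second after the job is handed in: The column lies in the vee trough, settled on both flanks (its axis within 3 mm sideways and in height of the seat, within 0.03 rad of the trough's direction), its end within 3 mm of the end stop, at rest, and the clamp's foot, released, bears on it with more than 5 N (y of column in the frame of seat between -0.003 and 0.003 m and z of column in the frame of seat between -0.003 and 0.003 m and angle between the x axis of column and the x axis of cradle, either way round below 0.03 rad and x of column in the frame of seat between -0.003 and 0.003 m and contact force between clamp_arm and column above 5 N and linear speed of each of column, clamp_arm below 0.01 m/s); the robot touches nothing.
It fails at once if the fingers, or any other part of the robot, push on the column harder than 20 N (contact force between any of the fingers, the arm and column above 20 N).
It fails at once if the clamp loads the column with more than 20 N (contact force between clamp_arm and column above 20 N).
It fails at once if the plaster block is moved by more than 20 mm (distance of plaster_block from where it was at the start of the episode above 0.02 m).
It fails at once if the pouring cup is moved by more than 20 mm (distance of pour_cup from where it was at the start of the episode above 0.02 m).
It fails at once if the small bowl is moved by more than 20 mm (distance of chip_bowl from where it was at the start of the episode above 0.02 m).
It also fails if it takes over 64 s, if anything falls off the work surface, if the arm or the gripper's body presses on something with over 40 N, if the wrist force passes 120 N, or if a joint passes its speed limit or range.

ROBOT

A 6-joint arm with a two-finger parallel gripper is mounted at the origin on a cart in front of the work surface, level with it; the furniture and walls round the work are solid. World frame = base frame: x ahead of the robot, y to its left, z up, the work surface at z = 0. Lengths are in m, angles in rad, forces in N, time in s.
With the tool pointing down it reaches from about 0.35 to 0.775 m from the base axis. Payload 5.5 kg.
Tool frame: the origin (TCP) lies at the very end of the fingers, on their centre line; the grasp point (between the pads) lies 19 mm behind it; z points along the fingers, y is the line along which they close (so a half turn about z gives the same grasp; the last joint's range is limited). The gripper opens to 85 mm and grips with 20 to 120 N. Pads are 22 mm wide; open, the fingers measure 114 mm over their backs; the gripper's body (76 mm by 85 mm) begins 54 mm behind the grasp point. The pads swing forward as they close: fully open they stand 13 mm farther back than shut.
Start: joints at [-1.481, 0.313, 0.046, 1.304, 0, 1.431], TCP at [0.131, -0.56, 0.206] pointing down, gripper open.
Joint ranges: [-2.76, 2.76], [-0.86, 1.69], [-1.03, 1.26], [-2.2, 2.34], [-1.47, 1.5], [-3.14, 3.14]. Speed limits (rad/s): [2.57, 2.57, 3.14, 3.14, 3.14, 3.14].

INTERFACE

Orientations are given as a unit quaternion [w, x, y, z].
In Python, from workcell import env, read_camera, get_calibration gives the robot as it stands.
- The arm moves only by the tool jog_arm, never from a script. Its argument "motion" is one flat list of numbers, 7 for each row, row after row: the shift along the tool's x, y, z as a fraction of full scale, then the turn, a rotation vector about the tool's x, y, z as a fraction of full scale, then the opening, from 0 (shut) to 1 (fully open). In form: [x, y, z, wx, wy, wz, grip, x, y, z, wx, wy, wz, grip, ...]. A call has 1 to 12 rows; each row is the pose to reach, as a shift and turn from the pose commanded when the call began, along the tool's axes at that moment; what a row does not reach only later rows make up. Full scale, the value 1, is 0.2 m for a shift and 90 degrees for a turn. A row lasts 1/8 s, in which the tool goes at most 62.5 mm and 10.7 degrees, less where a joint would pass 70% of its speed; a pose out of reach is approached as far as the arm can. A call with a number of a shift or a turn outside -1 to 1 is refused whole. A call with a gripper value outside its range is refused whole. The fingers move at their own pace and stop on an object; "newtons" is the grip in N (left out, the last holds). Time passes only in rows, so rows that repeat a pose let the fingers close. It gives the time, the measured TCP pose, the force, the opening and the grip force at its end, in the units of the state.
- env.get_state(): the state, without advancing time (a new reading comes with each control period).
- read_camera(name): name is "scene" or "top" or "wrist"; returns the picture (400x640x3 uint8, red, green, blue); there is no depth.
- get_calibration(name): a dict with "fx", "fy", "cx", "cy" (pixels), "world_from_camera" (4x4, takes a point from camera to world coordinates). Camera axes: x right, y down, z forward; pixel columns grow to the right and rows downward; lengths in m; the calibration is good to about 2 mm. The wrist camera is an equidistant fisheye: a pixel r from the principal point sees the ray r / f radians off the axis. A picture is of the moment at which its call begins: read the wrist's pose just before it. get_calibration takes no time and is no camera call; for the wrist camera it gives the pose at the moment of the call.
- env.hand_in(): hands the job in; it is judged then, once.
The state is a dict: "clock": time; "joint_pos": joint angles; "qvel": joint speeds; "tau": joint torques, N m; "tcp_pos": TCP position; "orientation": TCP orientation; "wrist_force": force on the tool from outside, world axes, zero at the start; "ft_torque": the same for the moment, N m; "finger_gap": finger opening in m; "grip_force": force on a finger pad.
Only numpy, scipy, OpenCV 4.12 (cv2) and the standard library are available. Lean on these libraries where they do the work, as an engineer would, in place of code of your own. Each camera call takes 0.05 s, during which the arm holds its last target. There are 200 camera calls.

## Working session

There is one attempt and no reset: what is moved stays moved. The work goes in short steps, Python scripts to look and compute and a tool call to move; the robot and the scene stay as the last step left them, time stands still between calls to the robot, and variables do not carry over. Pictures are saved under pics/ and viewed, at most 10 in all, crops included, and the job is handed in when it is done.

Besides the shell and the picture viewer there is one more tool, called after ">>>" as a command line: name --argument value ..., lists and objects as JSON in quotes. jog_arm: Moves the arm, as the interface text tells. Shift numbers are shares of 0.2 m and turn numbers shares of 90 degrees, none past 1 either way. Its arguments: {"type":"object","properties":{"motion":{"type":"array","items":{"type":"number"}},"newtons":{"type":"number"}},"required":["motion"]}

```bash
mkdir -p pics
python3 - <<'E'
from workcell import env, read_camera, get_calibration
import cv2,numpy as np
for n in ["scene","top"]:
    im=read_camera(n); cv2.imwrite(f"pics/{n}0.png",im[:,:,::-1])
    c=get_calibration(n); print(n,c["fx"],c["fy"],c["cx"],c["cy"],np.round(c["world_from_camera"],4).tolist())
s=env.get_state(); print({k:np.round(v,3).tolist() for k,v in s.items()})
E
```

```text
scene 506.3747918490613 506.3747918490613 318.22985065530656 204.4821411910657 [[-0.75, 0.4126, -0.5169, 1.1839], [0.6614, 0.4678, -0.5863, 0.8116], [-0.0001, -0.7816, -0.6238, 0.8231], [0.0, 0.0, 0.0, 1.0]]
top 430.909059538634 430.909059538634 313.7367649866987 190.72552719940748 [[-0.0408, -0.9759, 0.2144, 0.4405], [-0.9992, 0.0394, -0.0107, 0.1665], [0.002, -0.2147, -0.9767, 1.0405], [0.0, 0.0, 0.0, 1.0]]
{'clock': 0.1, 'joint_pos': [-1.481, 0.314, 0.045, 1.304, 0.0, 1.431], 'qvel': [0.001, -0.002, 0.004, 0.001, -0.002, 0.001], 'tau': [0.002, -48.172, 29.925, 0.013, -0.0, -0.0], 'tcp_pos': [0.131, -0.559, 0.205], 'orientation': [-0.001, 0.993, 0.115, 0.0], 'wrist_force': [-0.345, -0.118, -0.146], 'ft_torque': [-0.01, -0.022, 0.05], 'grip_force': 0.0, 'finger_gap': 0.086}
```

View pics/scene0.png

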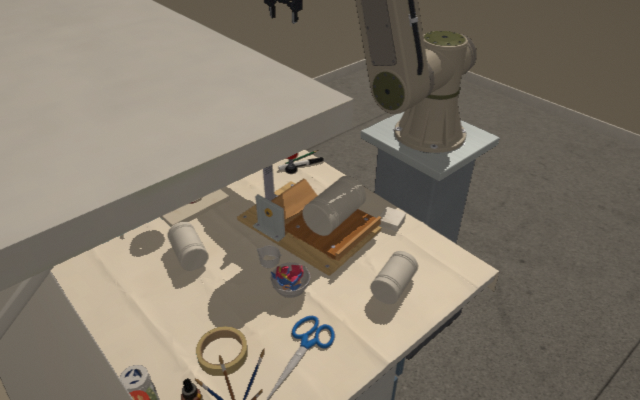

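View pics/top0.png

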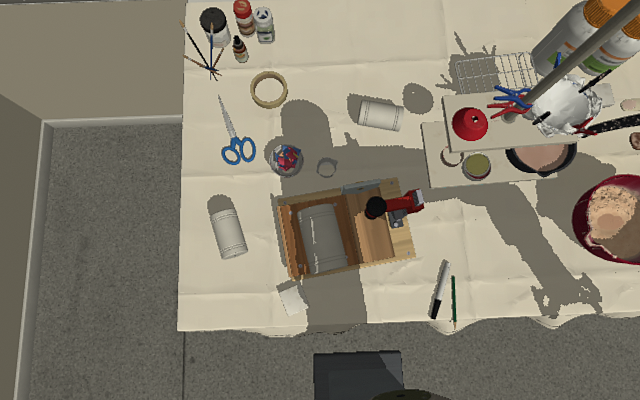

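Run:
```python
import cv2,numpy as np
t=cv2.imread("pics/top0.png")[165:315,255:435]; t=cv2.resize(t,None,fx=4.4,fy=4,interpolation=cv2.INTER_CUBIC)
cv2.imwrite("pics/tc.png",t)
s=cv2.imread("pics/scene0.png")[155:275,230:410]; s=cv2.resize(s,None,fx=4.4,fy=4.4,interpolation=cv2.INTER_CUBIC)
cv2.imwrite("pics/sc.png",s); print(t.shape,s.shape)
```

```text
(600, 792, 3) (528, 792, 3)
```

View pics/tc.png

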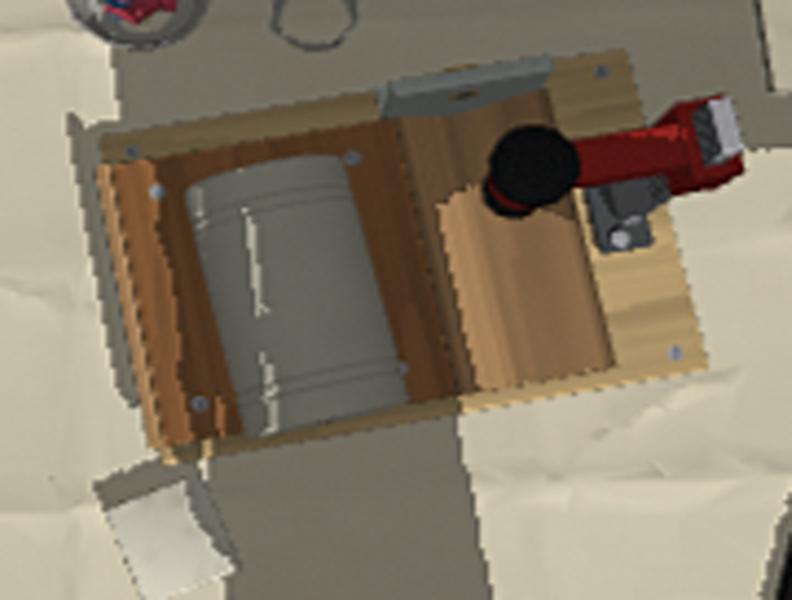

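View pics/sc.png

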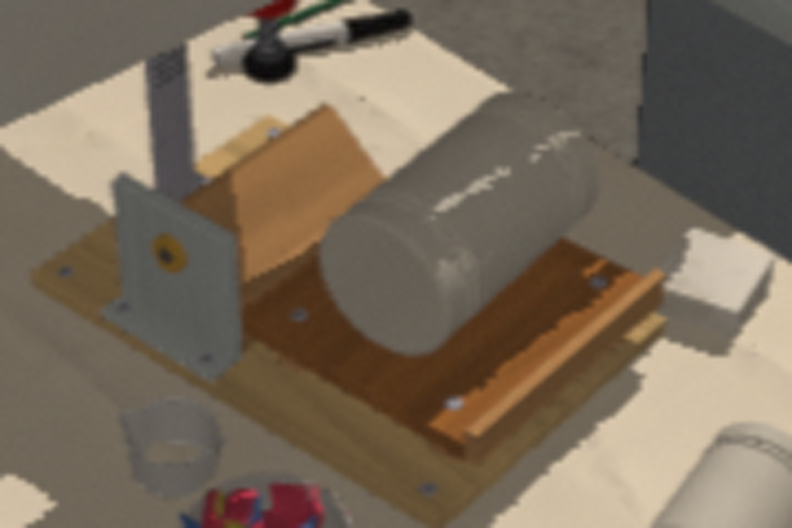

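```bash
cat > h.py <<'E'
import numpy as np
from scipy.optimize import least_squares
from workcell import get_calibration
C={n:get_calibration(n) for n in ("scene","top")}
def proj(n,P):
    c=C[n]; p=np.linalg.inv(c["world_from_camera"])@np.r_[P,1]
    return np.array([c["fx"]*p[0]/p[2]+c["cx"],c["fy"]*p[1]/p[2]+c["cy"]])
def w(q,P): # cradle->world
    x,y,a=q; return np.array([x+P[0]*np.cos(a)-P[1]*np.sin(a),y+P[0]*np.sin(a)+P[1]*np.cos(a),P[2]])
T=lambda a,b:np.array([255+a/4.4,165+b/4]); S=lambda a,b:np.array([230+a/4.4,155+b/4.4])
E
python3 - <<'E'
from h import *
ob=[("top",(95,-105,12),T(628,50)),("top",(-105,-105,12),T(707,368)),("top",(70,0,72.8),T(463,95)),("top",(-95,-40,52),T(613,366)),
("top",(-95,198,52.3),T(165,460)),("top",(70,198,52.3),T(98,165)),("top",(70,29,42.3),T(400,118)),("scene",(95,195,12),S(435,525)),("scene",(95,-105,12),S(35,275)),("scene",(70,198,52.3),S(470,435)),("scene",(-95,198,52.3),S(663,275))]
f=lambda q:np.concatenate([proj(n,w(q,np.array(P)/1e3))-u for n,P,u in ob])
r=least_squares(f,[.5,.1,0],loss="soft_l1"); q=r.x; print(q,np.degrees(q[2])); print(np.round(f(q).reshape(-1,2),1).tolist())
for z in (.228,.233,.238): print("button",z,proj("top",w(q,[0,0,z])),T(534,165))
for d in (29,40,54): print("foot ctr",d,(proj("scene",w(q,[0,0,.233-.039-d/1e3]))-[230,155])*4.4)
print("boss",(proj("scene",w(q,[0,0,.194]))-[230,155])*4.4)
# column: silhouette points in both images
def sil(n,p):
    x,y,a=p; out=[]
    for s in (-.07,.07):
        for th in np.linspace(0,2*np.pi,40):
            out.append(proj(n,w(q,w((x,y,a),np.array([s,.042*np.cos(th),0]))+[0,0,.0843+.042*np.sin(th)])))
    return np.array(out)
import cv2
def hullpts(n,p): return cv2.convexHull(sil(n,p).astype(np.float32))
oc=[("top",T(*k)) for k in ((188,200),(215,330),(245,432),(300,425),(350,415),(408,385),(375,270),(345,165),(270,160))]+[("scene",S(*k)) for k in ((322,265),(345,320),(410,355),(450,345),(530,275),(596,190),(500,97),(420,140),(370,185))]
g=lambda p:[cv2.pointPolygonTest(hullpts(n,p),tuple(map(float,u)),True) for n,u in oc]
r=least_squares(g,[-.03,.11,0],diff_step=1e-2,x_scale=[.01,.01,.05],loss="soft_l1"); print("column in cradle",r.x,np.round(r.fun,1))
print("proj sanity",q)
E
```

```text
[0.58449477 0.03743592 0.14630275] 8.38252993405335
[[-0.1, -1.0], [1.1, 0.1], [0.5, -0.2], [-2.2, 0.4], [-3.6, -3.2], [-0.7, -0.4], [1.4, -0.9], [0.8, -2.5], [-1.3, -2.0], [1.4, -0.7], [0.8, -1.4]]
button 0.228 [377.09826895 205.76160425] [376.36363636 206.25      ]
button 0.233 [377.48049331 205.28768695] [376.36363636 206.25      ]
button 0.238 [377.86729215 204.80809779] [376.36363636 206.25      ]
foot ctr 29 [269.65184316  37.29246025]
foot ctr 40 [270.34197639  54.56007735]
foot ctr 54 [271.20881602  76.24901212]
boss [267.79313617  -9.21369127]
column in cradle [-0.02694623  0.11000642  0.04929457] [ 0.8 -0.7  0.1  0.2 -0.1 -0.4 -0.3 -0.1  0.8  0.7 -0.6 -0.3 -2.1 -2.3
  0.6  1.9 -1.6 -0.7]
proj sanity [0.58449477 0.03743592 0.14630275]
```

```bash
cat > j.py <<'E'
import numpy as np
from scipy.spatial.transform import Rotation as R
from workcell import env
def cur():
    s=env.get_state(); o=s["orientation"]; return np.array(s["tcp_pos"]),R.from_quat([o[1],o[2],o[3],o[0]])
def down(yaw,tilt=0,axis="y"): # tool x at world yaw (deg), z down, then tilt about tool axis
    return R.from_euler("z",yaw,degrees=True)*R.from_euler("x",180,degrees=True)*R.from_euler(axis,tilt,degrees=True)
def plan(wps,start=None):
    p,r=start or cur()
    for P,Q in wps:
        print(np.round(np.r_[r.inv().apply(np.array(P)-p)/.2,(r.inv()*Q).as_rotvec()/(np.pi/2)],3).tolist()); p,r=np.array(P),Q
E
python3 - <<'E'
from j import *
p,r=cur(); print(r.as_matrix().round(3))
plan([((.27,-.40,.30),down(34)),((.38,-.22,.30),down(56)),((.46,-.04,.30),down(77)),((.51,.13,.28),down(98.4)),((.532,.21,.15),down(98.4)),((.532,.21,.062),down(98.4))])
E
```

```text
[[ 0.974  0.228 -0.   ]
 [ 0.228 -0.974  0.002]
 [ 0.    -0.002 -1.   ]]
[0.859, -0.618, -0.472, -0.001, -0.0, -0.231]
[0.959, -0.439, -0.0, 0.0, 0.0, -0.244]
[0.97, -0.172, -0.0, 0.0, 0.0, -0.233]
[0.884, 0.052, 0.1, 0.0, 0.0, -0.238]
[0.38, 0.167, 0.65, 0.0, 0.0, 0.0]
[0.0, -0.0, 0.44, 0.0, 0.0, 0.0]
```

>>> jog_arm --motion '[0.43, -0.31, -0.47, 0, 0, -0.115, 1, 0.86, -0.62, -0.47, 0, 0, -0.23, 1, 0.86, -0.62, -0.47, 0, 0, -0.23, 1, 0.86, -0.62, -0.47, 0, 0, -0.23, 1]'

```text
clock: 0.6
tcp_pos: [0.2713, -0.3981, 0.3008]
orientation: [0.0, 0.957, 0.292, 0.0]
wrist_force: [-0.1, -1.0, -0.4]
finger_gap: 0.0856
grip_force: 0.0
```

>>> jog_arm --motion '[0.48, -0.22, 0, 0, 0, -0.12, 1, 0.96, -0.44, 0, 0, 0, -0.244, 1, 0.96, -0.44, 0, 0, 0, -0.244, 1, 0.96, -0.44, 0, 0, 0, -0.244, 1]'

```text
clock: 1.1
tcp_pos: [0.3814, -0.217, 0.3]
orientation: [-0.0, 0.883, 0.47, 0.0]
wrist_force: [-0.5, -0.0, 0.5]
finger_gap: 0.0856
grip_force: 0.0
```

>>> jog_arm --motion '[0.48, -0.09, 0, 0, 0, -0.12, 1, 0.97, -0.17, 0, 0, 0, -0.233, 1, 0.97, -0.17, 0, 0, 0, -0.233, 1, 0.97, -0.17, 0, 0, 0, -0.233, 1]'

```text
clock: 1.6
tcp_pos: [0.462, -0.0368, 0.2996]
orientation: [-0.0, 0.782, 0.623, -0.0]
wrist_force: [-0.5, -0.2, -0.7]
finger_gap: 0.0852
grip_force: 0.0
```

>>> jog_arm --motion '[0.44, 0.03, 0.05, 0, 0, -0.12, 1, 0.88, 0.05, 0.1, 0, 0, -0.238, 1, 0.88, 0.05, 0.1, 0, 0, -0.238, 1, 0.88, 0.05, 0.1, 0, 0, -0.238, 1]'

```text
clock: 2.1
tcp_pos: [0.5113, 0.131, 0.2786]
orientation: [-0.001, 0.653, 0.757, -0.001]
wrist_force: [0.3, -0.4, -0.8]
finger_gap: 0.0857
grip_force: 0.0
```

Run:
```python
from j import *
p,r=cur(); print(p.round(4),r.as_matrix().round(3).tolist(),env.get_state()["clock"],np.round(env.get_state()["wrist_force"],2))
plan([((.532,.21,.15),down(98.4)),((.532,.21,.062),down(98.4))])
```

```text
[0.5113 0.131  0.2786] [[-0.147, 0.989, -0.002], [0.989, 0.147, -0.0], [0.0, -0.002, -1.0]] 2.1 [ 0.34 -0.37 -0.76]
[0.375, 0.162, 0.643, -0.001, -0.0, 0.001]
[0.0, -0.0, 0.44, 0.0, 0.0, 0.0]
```

>>> jog_arm --motion '[0.375, 0.162, 0.32, 0, 0, 0, 1, 0.375, 0.162, 0.64, 0, 0, 0, 1, 0.375, 0.162, 0.64, 0, 0, 0, 1, 0.375, 0.162, 0.64, 0, 0, 0, 1]'

```text
clock: 2.6
tcp_pos: [0.5306, 0.2061, 0.1492]
orientation: [-0.002, 0.655, 0.756, -0.003]
wrist_force: [0.1, -0.0, 0.8]
finger_gap: 0.0851
grip_force: 0.0
```

>>> jog_arm --motion '[0, 0, 0.1, 0, 0, 0, 1, 0, 0, 0.2, 0, 0, 0, 1, 0, 0, 0.3, 0, 0, 0, 1, 0, 0, 0.4, 0, 0, 0, 1, 0, 0, 0.44, 0, 0, 0, 1, 0, 0, 0.44, 0, 0, 0, 1]'

```text
clock: 3.35
tcp_pos: [0.5333, 0.2068, 0.0651]
orientation: [0.0, 0.655, 0.756, 0.0]
wrist_force: [-0.6, -0.0, -0.8]
finger_gap: 0.0853
grip_force: 0.0
```

Run:
```python
from h import *
from j import *
from workcell import read_camera
import cv2
p,r=cur(); print(p.round(4),env.get_state()["clock"],np.round(env.get_state()["wrist_force"],2))
a=read_camera("top")[140:290,255:405]; b=read_camera("wrist")
a=cv2.resize(a,(400,400),interpolation=cv2.INTER_CUBIC); b=cv2.resize(b,(400,250))
cv2.imwrite("pics/p1.png",np.hstack([a,np.vstack([b,np.zeros((150,400,3),np.uint8)])])[:,:,::-1])
```

```text
[0.5333 0.2068 0.0651] 3.35 [-0.58 -0.04 -0.76]
```

View pics/p1.png

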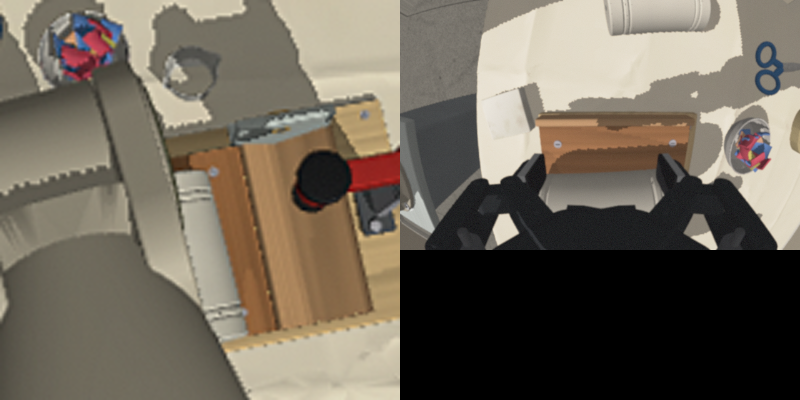

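>>> jog_arm --motion '[-0.025, 0, 0, 0, 0, 0, 1, -0.05, 0, 0, 0, 0, 0, 1, -0.075, 0, 0, 0, 0, 0, 1, -0.1, 0, 0, 0, 0, 0, 1, -0.12, 0, 0, 0, 0, 0, 1, -0.14, 0, 0, 0, 0, 0, 1, -0.16, 0, 0, 0, 0, 0, 1, -0.18, 0, 0, 0, 0, 0, 1, -0.2, 0, 0, 0, 0, 0, 1, -0.22, 0, 0, 0, 0, 0, 1, -0.24, 0, 0, 0, 0, 0, 1, -0.25, 0, 0, 0, 0, 0, 1]'

```text
clock: 4.95
tcp_pos: [0.5397, 0.1576, 0.0638]
orientation: [-0.0, 0.655, 0.756, -0.0]
wrist_force: [-0.4, -0.0, -0.2]
finger_gap: 0.0858
grip_force: 0.0
```

Run:
```python
from h import *
from j import *
from workcell import read_camera
import cv2
p,r=cur(); print(p.round(4),env.get_state()["clock"],np.round(env.get_state()["wrist_force"],2))
a=read_camera("top")[140:290,255:405]; b=read_camera("wrist")
a=cv2.resize(a,(400,400),interpolation=cv2.INTER_CUBIC); b=cv2.resize(b,(400,250))
cv2.imwrite("pics/p2.png",np.hstack([a,np.vstack([b,np.zeros((150,400,3),np.uint8)])])[:,:,::-1])
```

```text
[0.5397 0.1576 0.0638] 4.95 [-0.42 -0.01 -0.16]
```

View pics/p2.png

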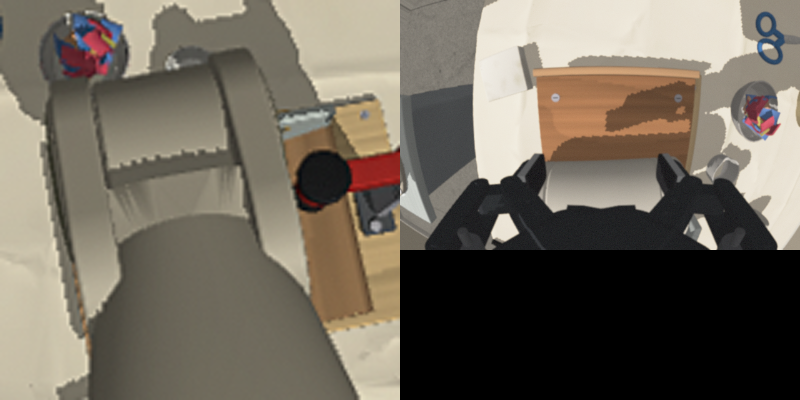

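>>> jog_arm --motion '[0, 0, 0, 0, -0.11, 0, 1, 0, 0, 0.02, 0, -0.222, 0, 1, -0.02, 0, 0.04, 0, -0.222, 0, 1, -0.05, 0, 0.04, 0, -0.222, 0, 1, -0.075, 0, 0.04, 0, -0.222, 0, 1, -0.1, 0, 0.04, 0, -0.222, 0, 1, -0.125, 0, 0.04, 0, -0.222, 0, 1, -0.15, 0, 0.04, 0, -0.222, 0, 1, -0.17, 0, 0.04, 0, -0.222, 0, 1, -0.19, 0, 0.04, 0, -0.222, 0, 1, -0.21, 0, 0.04, 0, -0.222, 0, 1, -0.22, 0, 0.04, 0, -0.222, 0, 1]'

```text
clock: 6.55
tcp_pos: [0.5461, 0.1143, 0.056]
orientation: [0.131, 0.645, 0.744, -0.114]
wrist_force: [-0.0, -0.4, 0.1]
finger_gap: 0.0855
grip_force: 0.0
```

Run:
```python
from h import *
from j import *
from workcell import read_camera
import cv2
p,r=cur(); print(p.round(4),env.get_state()["clock"],np.round(env.get_state()["wrist_force"],2))
a=read_camera("top")[140:290,255:405]; b=read_camera("wrist"); c=read_camera("scene")[130:290,200:440]
a=cv2.resize(a,(400,300),interpolation=cv2.INTER_CUBIC); b=cv2.resize(b,(400,250));c=cv2.resize(c,(400,300))
cv2.imwrite("pics/p3.png",np.vstack([np.hstack([a,c]),np.hstack([b,b*0])])[:,:,::-1])
```

```text
[0.5461 0.1143 0.056 ] 6.55 [-0.03 -0.4   0.13]
```

View pics/p3.png

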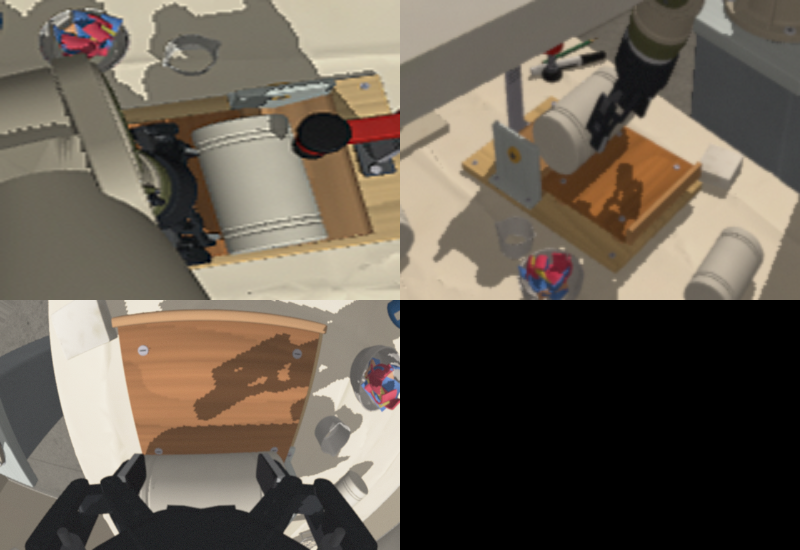

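>>> jog_arm --motion '[-0.01, 0, 0.003, 0, 0, 0, 1, -0.019, 0, 0.007, 0, 0, 0, 1, -0.028, 0, 0.01, 0, 0, 0, 1, -0.038, 0, 0.014, 0, 0, 0, 1, -0.047, 0, 0.017, 0, 0, 0, 1, -0.047, 0, 0.017, 0, 0, 0, 1, -0.047, 0, 0.017, 0, 0, 0, 1, -0.047, 0, 0.017, 0, 0, 0, 1, -0.047, 0, 0.017, 0, 0, 0, 1]'

```text
clock: 7.82
tcp_pos: [0.5476, 0.1047, 0.0561]
orientation: [0.131, 0.645, 0.745, -0.114]
wrist_force: [0.6, 0.1, -0.4]
finger_gap: 0.0854
grip_force: 0.0
```

```bash
cat > snap.py <<'E'
from h import *
from j import *
from workcell import read_camera
import cv2,sys
q=(0.5845,0.0374,0.1463)
def snap(name):
    p,r=cur(); s=env.get_state(); print(p.round(4),s["clock"],np.round(s["wrist_force"],2))
    d=p-w(q,[0,0,0]); print("cradle",(R.from_euler("z",-q[2]).apply(d)).round(4))
    a=read_camera("top"); b=read_camera("wrist"); c=read_camera("scene")
    for n,i in zip("twc",(a,b,c)): cv2.imwrite(f"pics/{name}_{n}.png",i[:,:,::-1])
    a=cv2.resize(a[140:290,255:405],(400,300),interpolation=cv2.INTER_CUBIC); b=cv2.resize(b,(400,250));c=cv2.resize(c[130:290,200:440],(400,300))
    cv2.imwrite(f"pics/{name}.png",np.vstack([np.hstack([a,c]),np.hstack([b,b*0])])[:,:,::-1])
E
python3 -c "
from snap import *; snap('p4')"
```

```text
[0.5476 0.1047 0.0561] 7.825 [ 0.62  0.11 -0.36]
cradle [-0.0267  0.072   0.0561]
```

View pics/p4.png

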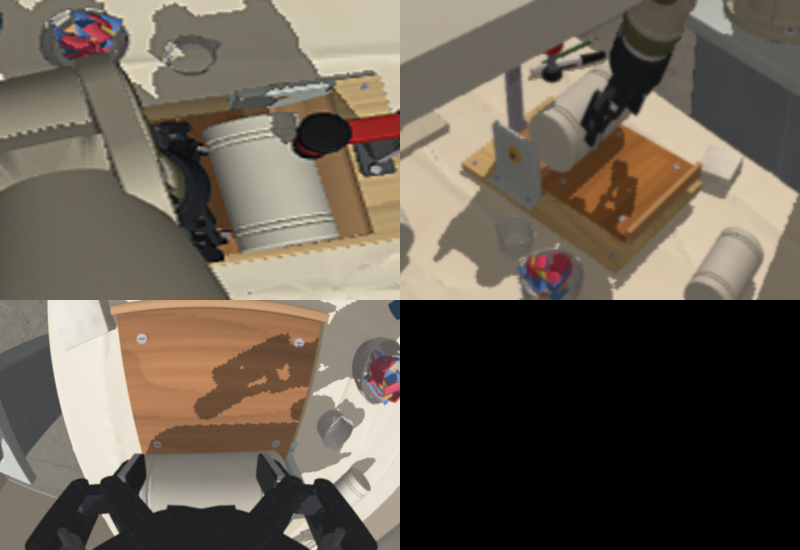

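>>> jog_arm --motion '[-0.01, 0, 0.003, 0, 0, 0, 1, -0.019, 0, 0.007, 0, 0, 0, 1, -0.028, 0, 0.01, 0, 0, 0, 1, -0.038, 0, 0.014, 0, 0, 0, 1, -0.047, 0, 0.017, 0, 0, 0, 1, -0.047, 0, 0.017, 0, 0, 0, 1, -0.047, 0, 0.017, 0, 0, 0, 1, -0.047, 0, 0.017, 0, 0, 0, 1, -0.047, 0, 0.017, 0, 0, 0, 1]'

```text
clock: 9.1
tcp_pos: [0.549, 0.0948, 0.0561]
orientation: [0.131, 0.645, 0.744, -0.114]
wrist_force: [0.3, 0.7, -0.4]
finger_gap: 0.0854
grip_force: 0.0
```

```bash
python3 -c "
from snap import *; snap('p5')
a,b=[cv2.imread(f'pics/{k}_t.png').astype(int) for k in ('p4','p5')]
# column fit using bright hull in top
from h import *
"
```

```text
[0.549  0.0948 0.0561] 9.1 [ 0.34  0.71 -0.4 ]
cradle [-0.0267  0.0619  0.0561]
```

View pics/p5.png

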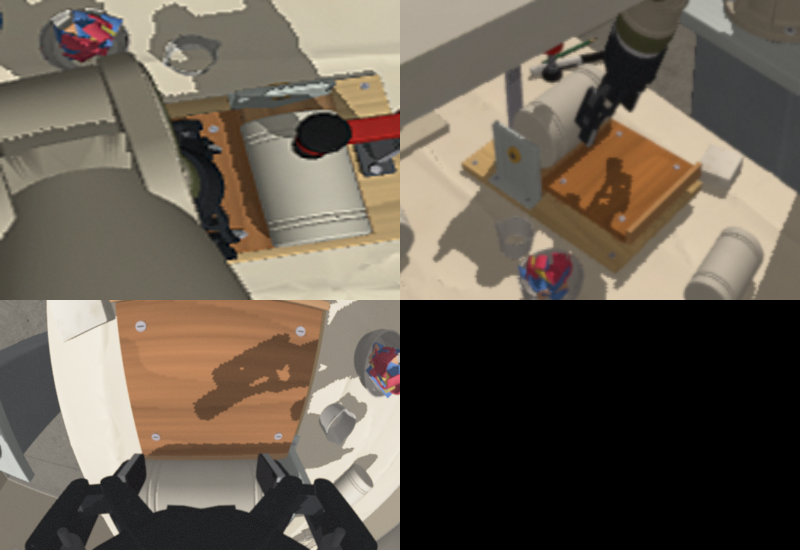

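Run:
```python
from snap import *
c=lambda *a:w(q,a)
t=down(188.4,-20)
plan([(c(-.027,.105,.10),cur()[1]),(c(-.08,.10,.25),down(130,-20)),(c(-.15,.03,.25),down(160,-20)),(c(-.15,0,.2),t),(c(-.14,0,.052),t)])
print(t.as_matrix().round(2))
```

```text
[0.127, -0.002, -0.28, 0.0, 0.0, 0.0]
[-0.281, -0.265, -0.696, -0.121, -0.0, -0.332]
[-0.108, -0.482, 0.039, -0.114, 0.0, -0.313]
[0.019, -0.132, 0.259, -0.108, 0.0, -0.297]
[0.206, -0.0, 0.712, 0.0, 0.0, 0.0]
[[-0.93 -0.15  0.34]
 [-0.14  0.99  0.05]
 [-0.34  0.   -0.94]]
```

>>> jog_arm --motion '[0.127, 0, 0, 0, 0, 0, 1, 0.127, 0, -0.28, 0, 0, 0, 1, 0.127, 0, -0.28, 0, 0, 0, 1]' --newtons 20

```text
clock: 9.62
tcp_pos: [0.5456, 0.1393, 0.1038]
orientation: [0.133, 0.644, 0.745, -0.111]
wrist_force: [0.5, -0.2, -0.1]
finger_gap: 0.0854
grip_force: 0.0
```

>>> jog_arm --motion '[-0.14, -0.13, -0.35, -0.03, 0, -0.083, 0, -0.28, -0.26, -0.7, -0.06, 0, -0.166, 0, -0.28, -0.26, -0.7, -0.09, 0, -0.249, 0, -0.28, -0.26, -0.7, -0.121, 0, -0.332, 0, -0.28, -0.265, -0.7, -0.121, 0, -0.332, 0]'

```text
clock: 10.25
tcp_pos: [0.4904, 0.1245, 0.2512]
orientation: [0.158, 0.417, 0.892, -0.073]
wrist_force: [-1.0, -0.1, 0.4]
finger_gap: -0.0003
grip_force: 0.0
```

>>> jog_arm --motion '[-0.05, -0.24, 0.02, -0.03, 0, -0.08, 0, -0.108, -0.482, 0.039, -0.06, 0, -0.16, 0, -0.108, -0.482, 0.039, -0.09, 0, -0.24, 0, -0.108, -0.482, 0.039, -0.114, 0, -0.313, 0, -0.108, -0.482, 0.039, -0.114, 0, -0.313, 0]'

```text
clock: 10.88
tcp_pos: [0.4315, 0.0446, 0.2499]
orientation: [0.17, 0.174, 0.97, -0.03]
wrist_force: [0.3, 0.7, 0.5]
finger_gap: 0.0002
grip_force: 0.0
```

>>> jog_arm --motion '[0.01, -0.07, 0.13, -0.03, 0, -0.08, 0, 0.019, -0.132, 0.259, -0.06, 0, -0.16, 0, 0.019, -0.132, 0.259, -0.09, 0, -0.24, 0, 0.019, -0.132, 0.259, -0.108, 0, -0.297, 0, 0.019, -0.132, 0.259, -0.108, 0, -0.297, 0]'

```text
clock: 11.5
tcp_pos: [0.4363, 0.0153, 0.1999]
orientation: [0.172, -0.07, 0.983, 0.013]
wrist_force: [0.4, 0.5, 0.4]
finger_gap: 0.0001
grip_force: 0.0
```

Run:
```python
from snap import *
snap("p6")
c=lambda *a:w(q,a)
t=down(188.4,-20)
plan([(c(-.14,0,.052),t)])
# fit column in trough from top silhouette: bright low-saturation mask
im=cv2.imread("pics/p6_t.png"); 
def hull(p):
    x,y,a,z=p; o=[proj("top",w(q,w((x,y,a),np.array([s,.042*np.cos(h),0]))+[0,0,z+.042*np.sin(h)])) for s in(-.07,.07) for h in np.linspace(0,6.28,40)]
    return cv2.convexHull(np.array(o,np.float32))
for x in (-.03,-.02): print(hull((x,0,0,.0728)).reshape(-1,2)[::12].round(0).tolist())
cv2.imwrite("pics/p6_crop.png",np.hstack([cv2.resize(im[160:290,290:430],(400,371),interpolation=cv2.INTER_CUBIC),cv2.resize(cv2.imread("pics/p6_w.png"),(400,371))]))
```

```text
[0.4363 0.0153 0.1999] 11.5 [0.37 0.49 0.36]
cradle [-0.1498 -0.0002  0.1999]
[0.208, -0.003, 0.714, 0.0, -0.001, -0.001]
[[395.0, 258.0], [372.0, 263.0], [346.0, 204.0], [375.0, 196.0]]
[[394.0, 254.0], [371.0, 259.0], [345.0, 200.0], [374.0, 192.0]]
```

View pics/p6_crop.png

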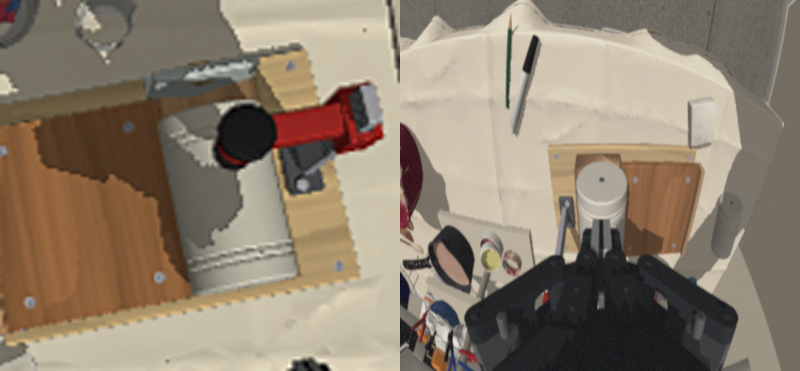

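>>> jog_arm --motion '[0.07, 0, 0.24, 0, 0, 0, 0, 0.14, 0, 0.48, 0, 0, 0, 0, 0.208, 0, 0.714, 0, 0, 0, 0, 0.208, 0, 0.714, 0, 0, 0, 0]'

```text
clock: 12.15
tcp_pos: [0.442, 0.0187, 0.0486]
orientation: [0.169, -0.072, 0.983, 0.014]
wrist_force: [0.4, -0.3, 0.1]
finger_gap: -0.0003
grip_force: 0.0
```

>>> jog_arm --motion '[-0.047, 0, 0.017, 0, 0, 0, 0, -0.07, 0, 0.026, 0, 0, 0, 0, -0.094, 0, 0.034, 0, 0, 0, 0, -0.117, 0, 0.043, 0, 0, 0, 0, -0.117, 0, 0.043, 0, 0, 0, 0]'

```text
clock: 12.78
tcp_pos: [0.4713, 0.0209, 0.0527]
orientation: [0.174, -0.073, 0.982, 0.013]
wrist_force: [0.1, -0.2, -0.2]
finger_gap: -0.0
grip_force: 0.0
```

>>> jog_arm --motion '[-0.0117, 0, 0.0043, 0, 0, 0, 0, -0.0235, 0, 0.0085, 0, 0, 0, 0, -0.035, 0, 0.013, 0, 0, 0, 0, -0.047, 0, 0.017, 0, 0, 0, 0, -0.0587, 0, 0.0215, 0, 0, 0, 0, -0.07, 0, 0.0255, 0, 0, 0, 0]'

```text
clock: 13.52
tcp_pos: [0.4856, 0.0232, 0.0523]
orientation: [0.173, -0.072, 0.982, 0.013]
wrist_force: [1.2, 0.6, 0.1]
finger_gap: -0.0002
grip_force: 0.0
```

>>> jog_arm --motion '[-0.01, 0, 0.0034, 0, 0, 0, 0, -0.019, 0, 0.0068, 0, 0, 0, 0, -0.028, 0, 0.01, 0, 0, 0, 0, -0.0376, 0, 0.0137, 0, 0, 0, 0, -0.047, 0, 0.017, 0, 0, 0, 0]'

```text
clock: 14.15
tcp_pos: [0.4946, 0.0246, 0.0519]
orientation: [0.173, -0.072, 0.982, 0.013]
wrist_force: [-2.1, -0.5, 0.0]
finger_gap: -0.0001
grip_force: 1.4
```

>>> jog_arm --motion '[-0.006, 0, 0.002, 0, 0, 0, 0, -0.012, 0, 0.004, 0, 0, 0, 0, -0.018, 0, 0.0065, 0, 0, 0, 0, -0.024, 0, 0.009, 0, 0, 0, 0, -0.028, 0, 0.01, 0, 0, 0, 0]'

```text
clock: 14.78
tcp_pos: [0.5011, 0.0256, 0.0522]
orientation: [0.173, -0.072, 0.982, 0.013]
wrist_force: [-2.2, -0.8, -1.0]
finger_gap: -0.0002
grip_force: 0.9
```

>>> jog_arm --motion '[-0.0024, 0, 0.0009, 0, 0, 0, 0, -0.0047, 0, 0.0017, 0, 0, 0, 0]'

```text
clock: 15.02
tcp_pos: [0.5021, 0.0256, 0.0523]
orientation: [0.173, -0.072, 0.982, 0.013]
wrist_force: [-1.9, 0.1, -1.4]
finger_gap: -0.0001
grip_force: 0.9
```

>>> jog_arm --motion '[-0.0024, 0, 0.0009, 0, 0, 0, 0, -0.0047, 0, 0.0017, 0, 0, 0, 0]'

```text
clock: 15.28
tcp_pos: [0.5031, 0.0258, 0.0523]
orientation: [0.173, -0.072, 0.982, 0.013]
wrist_force: [-1.9, 0.4, -1.0]
finger_gap: 0.0001
grip_force: 0.9
```

>>> jog_arm --motion '[-0.0024, 0, 0.0009, 0, 0, 0, 0, -0.0047, 0, 0.0017, 0, 0, 0, 0]'

```text
clock: 15.52
tcp_pos: [0.5041, 0.026, 0.0524]
orientation: [0.173, -0.072, 0.982, 0.013]
wrist_force: [-1.7, 0.0, -1.1]
finger_gap: 0.0003
grip_force: 0.9
```

>>> jog_arm --motion '[-0.0012, 0, 0.0004, 0, 0, 0, 0, -0.0024, 0, 0.0009, 0, 0, 0, 0]'

```text
clock: 15.78
tcp_pos: [0.5047, 0.026, 0.0524]
orientation: [0.173, -0.072, 0.982, 0.013]
wrist_force: [-1.6, -0.5, -0.8]
finger_gap: 0.0005
grip_force: 0.9
```

>>> jog_arm --motion '[-0.0012, 0, 0.0004, 0, 0, 0, 0, -0.0024, 0, 0.0009, 0, 0, 0, 0]'

```text
clock: 16.02
tcp_pos: [0.5051, 0.0261, 0.0524]
orientation: [0.173, -0.072, 0.982, 0.013]
wrist_force: [-2.3, 0.4, -0.2]
finger_gap: 0.0001
grip_force: 0.9
```

>>> jog_arm --motion '[-0.0012, 0, 0.0004, 0, 0, 0, 0, -0.0024, 0, 0.0009, 0, 0, 0, 0]'

```text
clock: 16.27
tcp_pos: [0.5057, 0.0261, 0.0524]
orientation: [0.173, -0.072, 0.982, 0.013]
wrist_force: [-2.2, -0.0, -0.5]
finger_gap: -0.0002
grip_force: 0.9
```

>>> jog_arm --motion '[-0.0012, 0, 0.0004, 0, 0, 0, 0, -0.0024, 0, 0.0009, 0, 0, 0, 0]'

```text
clock: 16.52
tcp_pos: [0.5062, 0.0262, 0.0524]
orientation: [0.173, -0.072, 0.982, 0.013]
wrist_force: [-2.3, -1.1, -0.9]
finger_gap: -0.0002
grip_force: 1.0
```

>>> jog_arm --motion '[-0.0012, 0, 0.0004, 0, 0, 0, 0, -0.0024, 0, 0.0009, 0, 0, 0, 0]'

```text
clock: 16.77
tcp_pos: [0.5067, 0.0263, 0.0523]
orientation: [0.173, -0.072, 0.982, 0.013]
wrist_force: [-2.2, 0.4, -0.5]
finger_gap: 0.0001
grip_force: 1.0
```

>>> jog_arm --motion '[-0.0012, 0, 0.0004, 0, 0, 0, 0, -0.0024, 0, 0.0009, 0, 0, 0, 0]'

```text
clock: 17.02
tcp_pos: [0.5072, 0.0264, 0.0523]
orientation: [0.173, -0.072, 0.982, 0.013]
wrist_force: [-1.7, 0.4, -0.5]
finger_gap: 0.0001
grip_force: 1.0
```

>>> jog_arm --motion '[-0.0015, 0, 0.0005, 0, 0, 0, 0, -0.003, 0, 0.0011, 0, 0, 0, 0]'

```text
clock: 17.27
tcp_pos: [0.5078, 0.0265, 0.0523]
orientation: [0.173, -0.072, 0.982, 0.013]
wrist_force: [-1.8, 0.5, -0.8]
finger_gap: 0.0001
grip_force: 1.0
```

>>> jog_arm --motion '[-0.0015, 0, 0.0005, 0, 0, 0, 0, -0.003, 0, 0.0011, 0, 0, 0, 0]'

```text
clock: 17.52
tcp_pos: [0.5085, 0.0266, 0.0523]
orientation: [0.173, -0.072, 0.982, 0.013]
wrist_force: [-2.0, -0.8, 0.1]
finger_gap: 0.0003
grip_force: 1.0
```

>>> jog_arm --motion '[-0.0015, 0, 0.0005, 0, 0, 0, 0, -0.003, 0, 0.0011, 0, 0, 0, 0]'

```text
clock: 17.77
tcp_pos: [0.5091, 0.0266, 0.0523]
orientation: [0.173, -0.072, 0.982, 0.013]
wrist_force: [-1.6, 0.7, -0.4]
finger_gap: 0.0002
grip_force: 1.0
```

>>> jog_arm --motion '[-0.0015, 0, 0.0005, 0, 0, 0, 0, -0.003, 0, 0.0011, 0, 0, 0, 0]'

```text
clock: 18.02
tcp_pos: [0.5097, 0.0267, 0.0523]
orientation: [0.173, -0.072, 0.982, 0.013]
wrist_force: [-1.9, 0.3, -0.3]
finger_gap: 0.0001
grip_force: 1.0
```

>>> jog_arm --motion '[-0.0017, 0, 0.0006, 0, 0, 0, 0, -0.0034, 0, 0.0012, 0, 0, 0, 0]'

```text
clock: 18.27
tcp_pos: [0.5104, 0.0268, 0.0524]
orientation: [0.173, -0.072, 0.982, 0.013]
wrist_force: [-2.2, 0.2, -0.7]
finger_gap: 0.0002
grip_force: 1.0
```

>>> jog_arm --motion '[-0.0017, 0, 0.0006, 0, 0, 0, 0, -0.0034, 0, 0.0012, 0, 0, 0, 0]'

```text
clock: 18.52
tcp_pos: [0.5111, 0.027, 0.0524]
orientation: [0.173, -0.072, 0.982, 0.013]
wrist_force: [-1.9, 0.0, 0.0]
finger_gap: -0.0
grip_force: 1.0
```

>>> jog_arm --motion '[-0.0017, 0, 0.0006, 0, 0, 0, 0, -0.0034, 0, 0.0012, 0, 0, 0, 0]'

```text
clock: 18.77
tcp_pos: [0.5118, 0.0271, 0.0523]
orientation: [0.173, -0.072, 0.982, 0.013]
wrist_force: [-1.7, -0.4, -0.4]
finger_gap: 0.0003
grip_force: 1.0
```

Run:
```python
from snap import *
p,r=cur(); print((R.from_euler("z",-q[2]).apply(p-w(q,[0,0,0]))).round(4))
im=read_camera("top"); cv2.imwrite("pics/p7_t.png",im[:,:,::-1])
# brightness profile along the trough, at the column's far end top line (y=0.02..0.03), col top z
for y,z in ((.02,.1097),(.03,.102)):
    print(y,[(x,int(cv2.remap(im,*[np.array([[v]],np.float32) for v in proj("top",w(q,[x/1e3,y,z]))],cv2.INTER_LINEAR).mean())) for x in range(54,86,2)])
```

```text
[-0.0734  0.0004  0.0523]
0.02 [(54, 100), (56, 100), (58, 101), (60, 100), (62, 98), (64, 82), (66, 73), (68, 81), (70, 95), (72, 102), (74, 98), (76, 97), (78, 99), (80, 110), (82, 111), (84, 111)]
0.03 [(54, 93), (56, 93), (58, 94), (60, 94), (62, 92), (64, 84), (66, 74), (68, 72), (70, 81), (72, 100), (74, 101), (76, 98), (78, 96), (80, 100), (82, 112), (84, 110)]
```

>>> jog_arm --motion '[-0.003, 0, 0.001, 0, 0, 0, 0, -0.006, 0, 0.002, 0, 0, 0, 0, -0.009, 0, 0.0033, 0, 0, 0, 0]'

```text
clock: 19.2
tcp_pos: [0.5138, 0.0273, 0.0523]
orientation: [0.173, -0.072, 0.982, 0.013]
wrist_force: [-2.1, -0.5, -0.2]
finger_gap: 0.0002
grip_force: 1.0
```

>>> jog_arm --motion '[-0.0017, 0, 0.0006, 0, 0, 0, 0, -0.0034, 0, 0.0012, 0, 0, 0, 0]'

```text
clock: 19.45
tcp_pos: [0.5145, 0.0274, 0.0523]
orientation: [0.173, -0.072, 0.982, 0.013]
wrist_force: [-1.7, 0.4, -1.0]
finger_gap: 0.0
grip_force: 1.0
```

>>> jog_arm --motion '[-0.0017, 0, 0.0006, 0, 0, 0, 0, -0.0034, 0, 0.0012, 0, 0, 0, 0]'

```text
clock: 19.7
tcp_pos: [0.5151, 0.0275, 0.0524]
orientation: [0.173, -0.072, 0.982, 0.013]
wrist_force: [-2.0, 0.6, -0.6]
finger_gap: -0.0
grip_force: 0.9
```

>>> jog_arm --motion '[-0.0012, 0, 0.0004, 0, 0, 0, 0, -0.0024, 0, 0.0009, 0, 0, 0, 0]'

```text
clock: 19.95
tcp_pos: [0.5157, 0.0276, 0.0524]
orientation: [0.173, -0.072, 0.982, 0.013]
wrist_force: [-2.3, -0.6, -0.5]
finger_gap: -0.0001
grip_force: 0.9
```

>>> jog_arm --motion '[-0.0012, 0, 0.0004, 0, 0, 0, 0, -0.0024, 0, 0.0009, 0, 0, 0, 0]'

```text
clock: 20.2
tcp_pos: [0.5162, 0.0277, 0.0524]
orientation: [0.173, -0.072, 0.982, 0.013]
wrist_force: [-2.0, 0.1, -0.4]
finger_gap: -0.0001
grip_force: 0.9
```

>>> jog_arm --motion '[-0.0012, 0, 0.0004, 0, 0, 0, 0, -0.0024, 0, 0.0009, 0, 0, 0, 0]'

```text
clock: 20.45
tcp_pos: [0.5167, 0.0278, 0.0523]
orientation: [0.173, -0.072, 0.982, 0.013]
wrist_force: [-2.5, 0.1, -1.5]
finger_gap: 0.0005
grip_force: 1.0
```

>>> jog_arm --motion '[-0.0012, 0, 0.0004, 0, 0, 0, 0, -0.0024, 0, 0.0009, 0, 0, 0, 0]'

```text
clock: 20.7
tcp_pos: [0.5172, 0.0279, 0.0524]
orientation: [0.173, -0.072, 0.982, 0.013]
wrist_force: [-2.3, 0.1, -0.9]
finger_gap: -0.0001
grip_force: 1.0
```

>>> jog_arm --motion '[-0.0012, 0, 0.0004, 0, 0, 0, 0, -0.0024, 0, 0.0009, 0, 0, 0, 0]'

```text
clock: 20.95
tcp_pos: [0.5176, 0.0279, 0.0523]
orientation: [0.173, -0.072, 0.982, 0.013]
wrist_force: [-2.3, -0.5, -0.2]
finger_gap: -0.0
grip_force: 1.3
```

>>> jog_arm --motion '[-0.0012, 0, 0.0004, 0, 0, 0, 0, -0.0024, 0, 0.0009, 0, 0, 0, 0]'

```text
clock: 21.2
tcp_pos: [0.5178, 0.0279, 0.0522]
orientation: [0.173, -0.072, 0.982, 0.013]
wrist_force: [-5.9, -0.7, 2.8]
finger_gap: 0.0001
grip_force: 2.7
```

```bash
cat > prof.py <<'E'
from snap import *
p,r=cur(); print((R.from_euler("z",-q[2]).apply(p-w(q,[0,0,0]))).round(4))
im=read_camera("top"); cv2.imwrite("pics/p8_t.png",im[:,:,::-1])
for y,z in ((.02,.1097),(.03,.102)):
    print(y,[(x,int(cv2.remap(im,*[np.array([[v]],np.float32) for v in proj("top",w(q,[x/1e3,y,z]))],cv2.INTER_LINEAR).mean())) for x in range(58,82,1)])
E
python3 prof.py
```

```text
[-0.0674  0.0004  0.0522]
0.02 [(58, 101), (59, 101), (60, 101), (61, 101), (62, 100), (63, 100), (64, 100), (65, 100), (66, 99), (67, 98), (68, 96), (69, 94), (70, 95), (71, 96), (72, 98), (73, 99), (74, 99), (75, 97), (76, 96), (77, 97), (78, 99), (79, 104), (80, 110), (81, 112)]
0.03 [(58, 93), (59, 93), (60, 94), (61, 94), (62, 94), (63, 94), (64, 94), (65, 93), (66, 93), (67, 93), (68, 92), (69, 90), (70, 88), (71, 94), (72, 101), (73, 103), (74, 102), (75, 100), (76, 98), (77, 96), (78, 96), (79, 96), (80, 100), (81, 107)]
```

Run:
```python
from snap import *
c=lambda *a:w(q,a)
t=cur()[1]; d=down(188.4)
plan([(c(-.11,0,.055),t),(c(-.13,0,.25),t),(c(-.06,0,.30),d),(c(0,0,.28),d)])
```

```text
[0.195, -0.002, -0.086, 0.0, 0.0, 0.0]
[-0.239, 0.0, -0.951, 0.0, 0.0, 0.0]
[-0.414, -0.0, -0.115, 0.0, 0.222, 0.0]
[-0.3, -0.0, 0.1, 0.0, 0.0, 0.0]
```

>>> jog_arm --motion '[0.1, 0, -0.043, 0, 0, 0, 0, 0.195, 0, -0.086, 0, 0, 0, 0, 0.195, 0, -0.086, 0, 0, 0, 0]'

```text
clock: 21.62
tcp_pos: [0.4762, 0.0216, 0.0557]
orientation: [0.174, -0.072, 0.982, 0.013]
wrist_force: [0.7, -0.9, 0.8]
finger_gap: -0.0
grip_force: 0.0
```

>>> jog_arm --motion '[-0.08, 0, -0.32, 0, 0, 0, 0, -0.16, 0, -0.64, 0, 0, 0, 0, -0.239, 0, -0.951, 0, 0, 0, 0, -0.239, 0, -0.951, 0, 0, 0, 0]'

```text
clock: 22.12
tcp_pos: [0.4607, 0.0179, 0.2572]
orientation: [0.179, -0.073, 0.981, 0.011]
wrist_force: [1.3, -0.1, -1.1]
finger_gap: -0.0002
grip_force: 0.0
```

>>> jog_arm --motion '[-0.1, 0, -0.115, 0, 0.1, 0, 0, -0.414, 0, -0.115, 0, 0.222, 0, 0, -0.414, 0, -0.115, 0, 0.222, 0, 0, -0.414, 0, -0.115, 0, 0.222, 0, 0]'

```text
clock: 22.62
tcp_pos: [0.5282, 0.0294, 0.2972]
orientation: [-0.001, -0.074, 0.997, 0.001]
wrist_force: [-1.1, -0.2, -0.3]
finger_gap: 0.0001
grip_force: 0.0
```

>>> jog_arm --motion '[-0.15, 0, 0, 0, 0, 0, 0, -0.3, 0, 0.05, 0, 0, 0, 0, -0.3, 0, 0.1, 0, 0, 0, 0, -0.3, 0, 0.1, 0, 0, 0, 0]'

```text
clock: 23.12
tcp_pos: [0.5831, 0.0378, 0.2793]
orientation: [-0.001, -0.074, 0.997, 0.0]
wrist_force: [-0.3, 0.8, -0.2]
finger_gap: -0.0001
grip_force: 0.0
```

```bash
python3 - <<'E'
from snap import *
s=env.get_state(); print(s["clock"],np.round(s["wrist_force"],2),cur()[1].as_matrix().round(3).tolist())
plan([(w(q,[0,0,.245]),down(188.4))])
E
python3 prof.py
```

```text
23.125 [-0.33  0.84 -0.17] [[-0.989, -0.147, -0.001], [-0.147, 0.989, 0.001], [0.001, 0.001, -1.0]]
[-0.007, -0.003, 0.172, 0.0, -0.001, 0.0]
[-0.0013  0.0006  0.2793]
0.02 [(58, 40), (59, 32), (60, 28), (61, 28), (62, 29), (63, 28), (64, 26), (65, 30), (66, 36), (67, 50), (68, 72), (69, 92), (70, 100), (71, 106), (72, 107), (73, 107), (74, 106), (75, 105), (76, 105), (77, 105), (78, 106), (79, 111), (80, 118), (81, 121)]
0.03 [(58, 145), (59, 144), (60, 143), (61, 141), (62, 129), (63, 120), (64, 113), (65, 104), (66, 96), (67, 96), (68, 96), (69, 94), (70, 93), (71, 100), (72, 107), (73, 110), (74, 108), (75, 106), (76, 105), (77, 103), (78, 103), (79, 103), (80, 106), (81, 114)]
```

>>> jog_arm --motion '[-0.005, 0, 0.1, 0, 0, 0, 0, -0.005, 0, 0.19, 0, 0, 0, 0, -0.005, 0, 0.19, 0, 0, 0, 0]'

```text
clock: 23.55
tcp_pos: [0.5842, 0.0379, 0.242]
orientation: [-0.0, -0.073, 0.997, 0.0]
wrist_force: [0.9, 0.4, 0.5]
finger_gap: -0.0002
grip_force: 0.0
```

>>> jog_arm --motion '[0, 0, 0.01, 0, 0, 0, 0, 0, 0, 0.02, 0, 0, 0, 0, 0, 0, 0.03, 0, 0, 0, 0, 0, 0, 0.04, 0, 0, 0, 0]'

```text
clock: 24.05
tcp_pos: [0.5858, 0.038, 0.2343]
orientation: [0.0, -0.074, 0.997, 0.0]
wrist_force: [0.4, -0.0, 0.4]
finger_gap: 0.0003
grip_force: 0.0
```

>>> jog_arm --motion '[0, 0, 0.01, 0, 0, 0, 0, 0, 0, 0.02, 0, 0, 0, 0, 0, 0, 0.03, 0, 0, 0, 0, 0, 0, 0.04, 0, 0, 0, 0]'

```text
clock: 24.55
tcp_pos: [0.5857, 0.038, 0.226]
orientation: [0.0, -0.074, 0.997, 0.0]
wrist_force: [-0.3, -0.6, -0.5]
finger_gap: 0.0004
grip_force: 0.0
```

>>> jog_arm --motion '[0, 0, 0.01, 0, 0, 0, 0, 0, 0, 0.02, 0, 0, 0, 0]'

```text
clock: 24.8
tcp_pos: [0.5857, 0.038, 0.2221]
orientation: [0.0, -0.074, 0.997, 0.0]
wrist_force: [-1.2, 0.3, -0.1]
finger_gap: 0.0001
grip_force: 0.0
```

Run:
```python
from snap import *
s=env.get_state(); print(s["clock"],s["tcp_pos"],np.round(s["wrist_force"],2))
a=cv2.resize(read_camera("top")[165:265,330:450],(480,400),interpolation=cv2.INTER_CUBIC);b=read_camera("wrist")[200:400,220:420]; b=cv2.resize(b,(320,400)) 
cv2.imwrite("pics/p9.png",np.hstack([a,b])[:,:,::-1])
# red/black centroid of button in top image at start vs now
for n in ("top0","p8_t"):
    i=cv2.imread(f"pics/{n}.png"); m=(i.max(2)<45).astype(np.uint8); k,l,st,ce=cv2.connectedComponentsWithStats(m[180:235,340:400])
    print(n,[(st[j].tolist(),(ce[j]+[340,180]).round(1)) for j in range(1,k) if st[j][4]>60])
for z in(.228,.233,.238): print(z,proj("top",w(q,[0,0,z])))
```

```text
24.8 [0.5857187  0.03796926 0.2220755 ] [-1.25  0.31 -0.13]
top0 [([25, 16, 22, 23, 372], array([375.2, 206.9]))]
p8_t [([15, 0, 45, 39, 762], array([377.4, 199.2]))]
0.228 [377.1167708  205.75817259]
0.233 [377.49910452 205.28423575]
0.238 [377.88601401 204.80462682]
```

>>> jog_arm --motion '[0, 0, 0.0075, 0, 0, 0, 0, 0, 0, 0.015, 0, 0, 0, 0]'

```text
clock: 25.15
tcp_pos: [0.5858, 0.038, 0.2192]
orientation: [0.0, -0.074, 0.997, 0.0]
wrist_force: [0.6, -0.3, -0.5]
finger_gap: 0.0001
grip_force: 0.0
```

>>> jog_arm --motion '[0, 0, 0.0075, 0, 0, 0, 0, 0, 0, 0.015, 0, 0, 0, 0]'

```text
clock: 25.4
tcp_pos: [0.5857, 0.038, 0.2161]
orientation: [0.0, -0.074, 0.997, 0.0]
wrist_force: [0.4, 1.4, 1.1]
finger_gap: -0.0
grip_force: 0.0
```

Run:
```python
from snap import *
s=env.get_state(); print(s["clock"],s["tcp_pos"],np.round(s["wrist_force"],2),s["grip_force"])
a=read_camera("top");cv2.imwrite("pics/p9_t.png",a[:,:,::-1]);cv2.imwrite("pics/p9_w.png",read_camera("wrist")[:,:,::-1])
t0=cv2.imread("pics/p6_t.png");i=a[:,:,::-1].astype(int)
hsv=lambda k:cv2.cvtColor(k,cv2.COLOR_BGR2HSV)
for n,k in (("before",t0),("now",np.ascontiguousarray(a[:,:,::-1]))):
    h=hsv(k)[180:240,360:430]; m=((h[...,0]<8)|(h[...,0]>172))&(h[...,1]>180)&(h[...,2]>60); ys,xs=np.nonzero(m); print(n,m.sum(),xs.mean()+360,ys.mean()+180, xs.max()+360, ys.min()+180)
```

```text
25.4 [0.58569589 0.03797667 0.21609075] [0.41 1.36 1.15] 0.0
before 418 401.8349282296651 203.82296650717703 423 190
now 12 369.9166666666667 214.58333333333334 375 211
```

>>> jog_arm --motion '[0, 0, 0.005, 0, 0, 0, 0, 0, 0, 0.01, 0, 0, 0, 0]'

```text
clock: 25.75
tcp_pos: [0.5857, 0.038, 0.2142]
orientation: [0.0, -0.074, 0.997, 0.0]
wrist_force: [-0.1, -0.5, 0.3]
finger_gap: -0.0003
grip_force: 0.0
```

>>> jog_arm --motion '[0, 0, 0.005, 0, 0, 0, 0, 0, 0, 0.01, 0, 0, 0, 0]'

```text
clock: 26.0
tcp_pos: [0.5857, 0.038, 0.2122]
orientation: [0.0, -0.074, 0.997, 0.0]
wrist_force: [0.2, 0.4, 0.2]
finger_gap: 0.0002
grip_force: 0.0
```

>>> jog_arm --motion '[0, 0, 0.005, 0, 0, 0, 0, 0, 0, 0.01, 0, 0, 0, 0]'

```text
clock: 26.25
tcp_pos: [0.5857, 0.038, 0.2101]
orientation: [0.0, -0.074, 0.997, 0.0]
wrist_force: [-0.1, -0.4, 0.0]
finger_gap: 0.0001
grip_force: 0.0
```

Run:
```python
from snap import *
c=get_calibration("wrist"); M=np.array(c["world_from_camera"]); print(c["fx"],c["cx"],c["cy"]); print(M.round(3).tolist(), cur()[0].round(4))
def pw(P):
    p=np.linalg.inv(M)@np.r_[P,1]; th=np.arctan2(np.hypot(p[0],p[1]),p[2]); k=c["fx"]*th/np.hypot(p[0],p[1]); return (p[0]*k+c["cx"],p[1]*k+c["cy"])
im=read_camera("wrist"); h=cv2.cvtColor(im,cv2.COLOR_RGB2HSV)
m=(((h[...,0]<8)|(h[...,0]>172))&(h[...,1]>170)&(h[...,2]>50)).astype(np.uint8)
k,l,st,ce=cv2.connectedComponentsWithStats(m); print([(st[j].tolist(),ce[j].round().tolist()) for j in range(1,k) if st[j][4]>40])
for P in ([0,0,.233],[0,0,.20],[0,-.02,.225],[0,-.06,.22],[0,-.08,.25],[.07,0,.099],[0,.029,.0423]): print(P,np.round(pw(w(q,P)),0))
print("tcp",np.round(pw(cur()[0]),0),np.round(pw(cur()[0]+[0,0,.013]),0))
# steel/end stop & dark structure: coarse grey map around tcp
u,v=map(int,pw(cur()[0])); g=cv2.cvtColor(im,cv2.COLOR_RGB2GRAY); 
print(u,v); print(cv2.resize(g[max(0,v-60):v+60,u-80:u+80],(20,15),interpolation=cv2.INTER_AREA))
```

```text
309.70691628693146 321.4997489898192 199.90447975886678
[[-0.147, 0.954, 0.26, 0.518], [0.989, 0.142, 0.039, 0.028], [0.0, 0.263, -0.965, 0.379], [0.0, 0.0, 0.0, 1.0]] [0.5857 0.038  0.2101]
[([170, 191, 172, 71, 4652], [239.0, 227.0]), ([78, 305, 43, 56, 1275], [96.0, 328.0]), ([52, 359, 17, 10, 43], [61.0, 364.0])]
[0, 0, 0.233] [320. 251.]
[0, 0, 0.2] [320. 228.]
[0, -0.02, 0.225] [283. 244.]
[0, -0.06, 0.22] [216. 239.]
[0, -0.08, 0.25] [163. 260.]
[0.07, 0, 0.099] [321. 258.]
[0, 0.029, 0.0423] [347. 178.]
tcp [321. 236.] [321. 245.]
321 236
[[ 93  78  68  87 152 170 193 203 207 207 204 197 186 170 147  95 117 123
  122 121]
 [ 77  78  70  83 160 169 193 203 206 175 157 186 186 170 146  94 119 123
  123 121]
 [ 79  85  93  80 150 167 192 203 122  44  45  62 163 170 145  94 122 124
  123 121]
 [138 177 153 117 158 164 193 189  59  74  76  60 108 170 143  93 122 124
  123 122]
 [132 135 129  97 103 121 137 125  60  51  46  50  75 164 142  91 123 124
  123 122]
 [ 81  80  81  80  81  81  76  46  40  43  42  39  35 104 140  92 135 131
  123 123]
 [ 92  92  92  93  94  94  57  38  38  36  37  36  37  40 112  94 130 127
  123 123]
 [ 89  90  89  90  91  87  38  36  71  76  64  84  37  37  77 100 123 121
  121 121]
 [ 88  88  87  89  89  77  37  38 118 118  92 140  42  37  54 109 110 111
  112 113]
 [ 94  92  90  90  88  76  44  49 130 116  89 144  57  45  56 131 176 186
  188 190]
 [219 220 219 217 185 140  63  51 138 112  85 145  63  47  86 133 207 218
  219 220]
 [210 209 210 210 200 156  53  50 119 115  89 131  61  46  94 110 168 208
  220 220]
 [116 112 169 215 214 101  47  48  45  59  75  49  48  46  52 124 151 140
  124 114]
 [ 48  44  60 131 101  49  46  46  46  36  43  45  46  46  46  65 120  77
   46  48]
 [ 45  42  36  42  44  45  45  46  45  33  40  44  45  45  45  44  45  44
   47  47]]
```

Run:
```python
from snap import *
im=cv2.imread("pics/p9_w.png"); g=cv2.cvtColor(im,cv2.COLOR_BGR2GRAY); h=cv2.cvtColor(im,cv2.COLOR_BGR2HSV)
ch=np.full(g.shape,"."); ch[g<62]="#"; ch[((h[...,0]<8)|(h[...,0]>172))&(h[...,1]>150)&(h[...,2]>35)]="r"; ch[(g>100)&(h[...,1]<40)]="w"
for v in range(186,300,3): print(v,"".join(ch[v,262:382:2]))
c=get_calibration("wrist"); M=np.array(c["world_from_camera"]); M[2,3]+=.006
def pw(P):
    p=np.linalg.inv(M)@np.r_[P,1]; th=np.arctan2(np.hypot(p[0],p[1]),p[2]); k=c["fx"]*th/np.hypot(p[0],p[1]); return np.array([p[0]*k+c["cx"],p[1]*k+c["cy"]])
for z in (.19,.2,.21,.22,.23): print(z,[pw(w(q,[.02*a,.02*b,z])).round(0).tolist() for a,b in((1,0),(-1,0),(0,1),(0,-1))])
```

```text
186 ##........wwwwwwwwwwwwwwwwwwwwwwwwwwwwwwwwwwwwwwwww.........
189 ..........wwwwwwwwwwwwwwwww..###..wwwwwwwwwwwwwwwww.........
192 ww........wwwwwwwwwwwwwww###########.wwwwwwwwwwwww..........
195 ww.#......wwwwwwwwwwwww.##############wwwwwwwwwwwww.........
198 ...........wwwwwwwwwwww#####.....#####.wwwwwwwwwww..........
201 ...........wwwwwwwwwww###rrrrrrrrrrrr##wwwwwwwwwww..........
204 ...........wwwwwwwwwww#rrrrrrrrrrrrrrr#.wwwwwwwwww..........
207 ...........wwwwwwwwww.rrrrrrrr#rrrrrrrr..wwwwwwwww..........
210 .rrrrrrr.r...........rrr##############rrr.wwwwwwww..........
213 rrrrrrrrrrrrrrrrrrrrr###################r.wwwwwwww..........
216 rrrrrrrrrrrrrrrrrrr#######################.wwwwwww..........
219 rrrrrrrrrrrrrrrrrr##########################wwwwww.....www..
222 rrrrrrrrrrrrrrrrr############################wwwww.....www..
225 rrrrrrrrrrrrrrrr##############################wwww..........
228 rrrrrrrrrrrrrrr################################www..........
231 rrrrrrrrrrrrrr#################################.ww..........
234 rrrrrrrrrrrrrr#################################.ww......
[... 1018 characters left out ...]
##################.wwwwww.
285 #..#####################################################...#
288 ############################################################
291 ############################################################
294 ############################################################
297 ############################################################
0.19 [[320.0, 248.0], [320.0, 191.0], [350.0, 220.0], [290.0, 220.0]]
0.2 [[320.0, 254.0], [320.0, 195.0], [352.0, 225.0], [289.0, 225.0]]
0.21 [[320.0, 260.0], [320.0, 199.0], [353.0, 231.0], [287.0, 231.0]]
0.22 [[320.0, 268.0], [320.0, 203.0], [355.0, 237.0], [286.0, 237.0]]
0.23 [[320.0, 276.0], [320.0, 209.0], [357.0, 244.0], [284.0, 244.0]]
```

Run:
```python
from snap import *
im=cv2.cvtColor(read_camera("wrist"),cv2.COLOR_RGB2BGR); print(cur()[0],env.get_state()["wrist_force"], env.get_state()["finger_gap"])
cv2.imwrite("pics/p10_w.png",im); g=cv2.cvtColor(im,cv2.COLOR_BGR2GRAY); h=cv2.cvtColor(im,cv2.COLOR_BGR2HSV)
ch=np.full(g.shape,"."); ch[g<62]="#"; ch[((h[...,0]<8)|(h[...,0]>172))&(h[...,1]>150)&(h[...,2]>35)]="r"; ch[(g>100)&(h[...,1]<40)]="w"
for v in range(186,264,3): print(v,"".join(ch[v,262:382:2]))
```

```text
[0.5856388  0.03799907 0.21003181] [0.08000268 0.38810273 0.05273594] 0.00019300840109556702
186 ##........wwwwwwwwwwwwwwwwwwwwwwwwwwwwwwwwwwwwwwwww.........
189 ..........wwwwwwwwwwwwwwwwwwwwwwwwwwwwwwwwwwwwwwwww.........
192 ww........wwwwwwwwwwwwwwww.########.wwwwwwwwwwwwwww.........
195 ww........wwwwwwwwwwwwww.############wwwwwwwwwwwwww.........
198 ..........wwwwwwwwwwwww###############.wwwwwwwwwwww.........
201 ..........wwwwwwwwwwww.####.......#####wwwwwwwwwwww.........
204 ..........wwwwwwwwwwww##.rrrrrrrrrrrr##.wwwwwwwwwww.........
207 ..........wwwwwwwwwwww.rrrrrrrrrrrrrrrr.wwwwwwwwwww.........
210 ..........wwwwwwwwww..rrrrrrrr#rrrrrrrrr.wwwwwwwwww.........
213 .rrrrrrrrr..........rrr###############rrr.wwwwwwwww.........
216 rrrrrrrrrrrrrrrrrrrrr####################r.wwwwwwww.........
219 rrrrrrrrrrrrrrrrrrr########################wwwwwww..........
222 rrrrrrrrrrrrrrrrr###########################.wwwww......www.
225 rrrrrrrrrrrrrrrrr############################.wwww......ww..
228 rrrrrrrrrrrrrrrr##############################.www..........
231 rrrrrrrrrrrrrr#################################.ww..........
234 rrrrrrrrrrrrrr##################################ww..........
237 rrrrrrrrrrrrr.#########wwwwww##.wwwww.##########ww..........
240 rrrrrrrrrrrrr#########.wwwwww##.wwwww.##########.w..........
243 rrrrrrrrrrrrr#########.wwwwww##.wwwwww###########w..........
246 rrrrrrrrrrrrr#########.wwwwww##.wwwwww###########...........
249 rrrrrrrrrrrrr#########.wwwwww##.wwwwww###########.wwww.wwwww
252 rrrrrrrrrrrrr#########wwwwwww##.wwwwww.#########.wwwwwwwwwww
255 .........rrrr#########wwwwww.###wwwwww.#########wwwwwwwwwwww
258 wwwwwwwww..www#######.wwwwww.###wwwwww.#########wwwww.wwwwww
261 wwwwwwwwwwwwwww######.wwwwww.###wwwwww.########.wwwww.wwwwww
```

>>> jog_arm --motion '[0, 0, 0.005, 0, 0, 0, 0, 0, 0, 0.01, 0, 0, 0, 0]'

```text
clock: 26.6
tcp_pos: [0.5857, 0.038, 0.2082]
orientation: [0.0, -0.074, 0.997, 0.0]
wrist_force: [-0.5, 0.4, -0.0]
finger_gap: -0.0001
grip_force: 0.0
```

>>> jog_arm --motion '[0, 0, 0.005, 0, 0, 0, 0, 0, 0, 0.01, 0, 0, 0, 0]'

```text
clock: 26.85
tcp_pos: [0.5857, 0.038, 0.2061]
orientation: [0.0, -0.074, 0.997, 0.0]
wrist_force: [0.3, -0.2, -0.5]
finger_gap: 0.0002
grip_force: 0.0
```

>>> jog_arm --motion '[0, 0, 0.005, 0, 0, 0, 0, 0, 0, 0.01, 0, 0, 0, 0]'

```text
clock: 27.1
tcp_pos: [0.5857, 0.038, 0.2042]
orientation: [0.0, -0.074, 0.997, 0.0]
wrist_force: [-0.5, 0.8, -0.9]
finger_gap: 0.0002
grip_force: 0.0
```

>>> jog_arm --motion '[0, 0, 0.005, 0, 0, 0, 0, 0, 0, 0.01, 0, 0, 0, 0]'

```text
clock: 27.35
tcp_pos: [0.5858, 0.038, 0.2032]
orientation: [0.001, -0.074, 0.997, 0.0]
wrist_force: [-2.7, 0.0, 7.1]
finger_gap: 0.0
grip_force: 3.5
```

>>> jog_arm --motion '[0, 0, 0.01, 0, 0, 0, 0, 0, 0, 0.02, 0, 0, 0, 0, 0, 0, 0.03, 0, 0, 0, 0, 0, 0, 0.04, 0, 0, 0, 0]'

```text
clock: 27.85
tcp_pos: [0.5858, 0.0379, 0.1955]
orientation: [0.001, -0.074, 0.997, 0.0]
wrist_force: [-2.6, -0.2, 7.6]
finger_gap: -0.0003
grip_force: 3.5
```

>>> jog_arm --motion '[0, 0, 0.01, 0, 0, 0, 0, 0, 0, 0.02, 0, 0, 0, 0, 0, 0, 0.03, 0, 0, 0, 0]'

```text
clock: 28.22
tcp_pos: [0.5858, 0.038, 0.1895]
orientation: [0.001, -0.074, 0.997, 0.0]
wrist_force: [-2.2, 0.3, 7.0]
finger_gap: -0.0001
grip_force: 3.5
```

>>> jog_arm --motion '[0, 0, 0.005, 0, 0, 0, 0, 0, 0, 0.01, 0, 0, 0, 0]'

```text
clock: 28.48
tcp_pos: [0.5858, 0.038, 0.1875]
orientation: [0.001, -0.074, 0.997, 0.0]
wrist_force: [-2.5, 0.5, 6.9]
finger_gap: 0.0
grip_force: 3.5
```

>>> jog_arm --motion '[0, 0, 0.005, 0, 0, 0, 0, 0, 0, 0.01, 0, 0, 0, 0]'

```text
clock: 28.72
tcp_pos: [0.5858, 0.038, 0.1855]
orientation: [0.001, -0.074, 0.997, 0.0]
wrist_force: [-2.2, -0.5, 6.6]
finger_gap: -0.0
grip_force: 3.5
```

>>> jog_arm --motion '[0, 0, 0.005, 0, 0, 0, 0, 0, 0, 0.0075, 0, 0, 0, 0]'

```text
clock: 28.98
tcp_pos: [0.5858, 0.038, 0.184]
orientation: [0.001, -0.074, 0.997, 0.0]
wrist_force: [-3.0, -0.2, 6.7]
finger_gap: 0.0001
grip_force: 3.5
```

>>> jog_arm --motion '[0, 0, 0.005, 0, 0, 0, 0, 0, 0, 0.0075, 0, 0, 0, 0]'

```text
clock: 29.22
tcp_pos: [0.5858, 0.038, 0.1825]
orientation: [0.001, -0.074, 0.997, -0.0]
wrist_force: [-2.1, -0.0, 7.3]
finger_gap: -0.0001
grip_force: 3.5
```

>>> jog_arm --motion '[0, 0, 0.005, 0, 0, 0, 0, 0, 0, 0.0075, 0, 0, 0, 0]'

```text
clock: 29.48
tcp_pos: [0.5858, 0.038, 0.181]
orientation: [0.001, -0.074, 0.997, 0.0]
wrist_force: [-1.7, -0.1, 7.8]
finger_gap: -0.0003
grip_force: 3.5
```

>>> jog_arm --motion '[0, 0, 0.005, 0, 0, 0, 0, 0, 0, 0.0075, 0, 0, 0, 0]'

```text
clock: 29.72
tcp_pos: [0.5858, 0.038, 0.1795]
orientation: [0.001, -0.074, 0.997, 0.0]
wrist_force: [-2.0, -0.6, 7.3]
finger_gap: 0.0003
grip_force: 3.5
```

>>> jog_arm --motion '[0, 0, 0.005, 0, 0, 0, 0, 0, 0, 0.0075, 0, 0, 0, 0]'

```text
clock: 29.98
tcp_pos: [0.5858, 0.038, 0.178]
orientation: [0.001, -0.074, 0.997, 0.0]
wrist_force: [-2.4, 0.6, 7.0]
finger_gap: -0.0
grip_force: 3.5
```

>>> jog_arm --motion '[0, 0, 0.005, 0, 0, 0, 0, 0, 0, 0.0075, 0, 0, 0, 0]'

```text
clock: 30.22
tcp_pos: [0.5858, 0.038, 0.1765]
orientation: [0.001, -0.074, 0.997, 0.0]
wrist_force: [-2.7, 1.0, 6.2]
finger_gap: 0.0
grip_force: 3.5
```

>>> jog_arm --motion '[0, 0, 0.005, 0, 0, 0, 0, 0, 0, 0.0075, 0, 0, 0, 0]'

```text
clock: 30.48
tcp_pos: [0.5858, 0.038, 0.175]
orientation: [0.001, -0.074, 0.997, 0.0]
wrist_force: [-2.1, -0.0, 6.7]
finger_gap: 0.0004
grip_force: 3.5
```

>>> jog_arm --motion '[0, 0, 0.005, 0, 0, 0, 0, 0, 0, 0.0075, 0, 0, 0, 0]'

```text
clock: 30.72
tcp_pos: [0.5858, 0.038, 0.1735]
orientation: [0.001, -0.074, 0.997, 0.0]
wrist_force: [-2.6, 0.2, 6.9]
finger_gap: 0.0
grip_force: 3.5
```

Travel is 30 mm so far; contact is expected soon.

>>> jog_arm --motion '[0, 0, 0.005, 0, 0, 0, 0, 0, 0, 0.0075, 0, 0, 0, 0]'

```text
clock: 30.98
tcp_pos: [0.5858, 0.038, 0.172]
orientation: [0.001, -0.074, 0.997, -0.0]
wrist_force: [-3.3, -0.2, 7.4]
finger_gap: 0.0001
grip_force: 3.5
```

>>> jog_arm --motion '[0, 0, 0.005, 0, 0, 0, 0, 0, 0, 0.0075, 0, 0, 0, 0]'

```text
clock: 31.22
tcp_pos: [0.5858, 0.038, 0.1705]
orientation: [0.001, -0.074, 0.997, 0.0]
wrist_force: [-1.9, 0.3, 7.1]
finger_gap: -0.0002
grip_force: 3.8
```

>>> jog_arm --motion '[0, 0, 0.0025, 0, 0, 0, 0, 0, 0, 0.005, 0, 0, 0, 0]'

```text
clock: 31.48
tcp_pos: [0.5858, 0.038, 0.1699]
orientation: [0.001, -0.074, 0.997, -0.0]
wrist_force: [-2.8, 0.9, 10.9]
finger_gap: 0.0001
grip_force: 4.9
```

>>> jog_arm --motion '[0, 0, 0.003, 0, 0, 0, 0, 0, 0, 0.006, 0, 0, 0, 0, 0, 0, 0.006, 0, 0, 0, 0]'

```text
clock: 31.85
tcp_pos: [0.5858, 0.038, 0.1692]
orientation: [0.001, -0.074, 0.997, -0.0]
wrist_force: [-4.1, -0.6, 11.2]
finger_gap: -0.0002
grip_force: 5.6
```

>>> jog_arm --motion '[0, 0, 0.004, 0, 0, 0, 0, 0, 0, 0.008, 0, 0, 0, 0, 0, 0, 0.008, 0, 0, 0, 0]'

```text
clock: 32.22
tcp_pos: [0.5858, 0.038, 0.1682]
orientation: [0.002, -0.074, 0.997, -0.0]
wrist_force: [-5.9, 0.1, 13.9]
finger_gap: 0.0001
grip_force: 7.2
```

>>> jog_arm --motion '[0, 0, 0.0025, 0, 0, 0, 0, 0, 0, 0.005, 0, 0, 0, 0, 0, 0, 0.005, 0, 0, 0, 0]'

```text
clock: 32.6
tcp_pos: [0.5859, 0.038, 0.1677]
orientation: [0.002, -0.074, 0.997, -0.0]
wrist_force: [-5.7, -0.4, 17.6]
finger_gap: 0.0001
grip_force: 8.5
```

>>> jog_arm --motion '[0, 0, -0.02, 0, 0, 0, 0, 0, 0, -0.1, 0, 0, 0, 0, 0, 0, -0.3, 0, 0, 0, 0, 0, 0, -0.6, 0, 0, 0, 0, 0, 0, -0.6, 0, 0, 0, 0]'

```text
clock: 33.22
tcp_pos: [0.5883, 0.0378, 0.2905]
orientation: [0.005, -0.074, 0.997, -0.001]
wrist_force: [-0.4, -0.5, -1.1]
finger_gap: -0.0003
grip_force: 0.0
```

```bash
python3 prof.py
python3 - <<'E'
from snap import *
c=read_camera("scene"); cv2.imwrite("pics/p11_c.png",c[:,:,::-1])
# compare column silhouette position: gap between column end and plate in scene view (column lit) numerically skipped
print(env.get_state()["wrist_force"],env.get_state()["clock"])
E
```

```text
[ 3.800e-03 -2.000e-04  2.905e-01]
0.02 [(58, 57), (59, 57), (60, 56), (61, 56), (62, 55), (63, 53), (64, 51), (65, 44), (66, 37), (67, 33), (68, 35), (69, 37), (70, 38), (71, 39), (72, 39), (73, 37), (74, 40), (75, 49), (76, 61), (77, 86), (78, 111), (79, 117), (80, 121), (81, 122)]
0.03 [(58, 101), (59, 101), (60, 101), (61, 101), (62, 101), (63, 100), (64, 100), (65, 101), (66, 100), (67, 99), (68, 98), (69, 96), (70, 94), (71, 100), (72, 108), (73, 111), (74, 108), (75, 106), (76, 105), (77, 103), (78, 104), (79, 104), (80, 106), (81, 114)]
[ 0.42973368  0.38778513 -0.99077426] 33.325
```

```bash
python3 -c "
from workcell import env; print(env.hand_in())"
```

```text
the job is handed in; nothing more can be done
None
```

I handed the job in at about 33 s. The column is settled in the trough with its end against the stop. The clamp is pushed down with an estimated 10 N on the column (from wrist and finger force readings), and the arm is clear. The hand-in returned no verdict.

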